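# Feel along a roller rail's wheels

## Robot

A 6-joint arm with a two-finger parallel gripper is mounted at the origin on the work surface. World frame = base frame: x ahead of the robot, y to its left, z up, the work surface at z = 0. Lengths are in m, angles in degrees, forces in N, time in s.
With the tool pointing down it reaches from about 0.4 to 0.825 m from the base axis. Payload 7 kg.
Tool frame: the origin (TCP) lies midway between the tips of the shut fingers; the grasp point (between the pads) lies 19 mm behind it; z points along the fingers, y is the line along which they close (so a half turn about z gives the same grasp; the last joint's range is limited). The gripper opens to 88 mm and grips with 3 to 60 N. Pads are 19 mm wide; open, the fingers measure 130 mm over their backs; the gripper's body (78 mm by 193 mm) begins 47 mm behind the grasp point.
Start: joints at [-52.42, 20.546, 0.682, 0, -70.136, -16.507], TCP at [0.243, -0.63, 0.227] pointing down, gripper open.
Joint ranges: [-176.03, 176.03], [-82.01, 121.73], [-58.28, 71.71], [-173.87, 95.51], [-174.79, -0.11], [-173.66, 173.66]. Speed limits (degrees/s): [136.94, 136.94, 172.46, 180, 180, 180].

## Interface

Orientations are given as [roll, pitch, yaw] about the fixed x, y, z axes, in that order (R = Rz(yaw) Ry(pitch) Rx(roll)).
In Python, from plant import r gives the robot as it stands. The module is installed in compiled form; this text tells all that it offers.
- The arm moves only by the tool play_rows, never from a script. Its argument "rows" is a list of rows, each an object with "slide": the shift along the tool's x, y, z as a fraction of full scale, a list of three; "delta_rot": the turn, a rotation vector about the tool's x, y, z as a fraction of full scale, a list of three; "fingers": the opening, from -1 (shut) to 1 (fully open). In form: [{"slide": [x, y, z], "delta_rot": [rx, ry, rz], "fingers": fingers}, ...]. A call has 1 to 8 rows; each row shifts and turns the commanded pose from where the row before left it, along the tool's axes as they then stand; what a row does not reach is not made up. Full scale, the value 1, is 0.15 m for a shift and 0.08 rad for a turn. A row lasts 1/8 s, in which the tool goes at most 62.5 mm and 10.7 degrees, less where a joint would pass 70% of its speed; a pose out of reach is approached as far as the arm can. A call with a number of a shift or a turn outside -1 to 1 is refused whole. A call with a gripper value outside its range is refused whole. The fingers move at their own pace and stop on an object; "squeeze" is the grip in N (left out, the last holds). Time passes only in rows, so rows that do not move let the fingers close. It gives the time, the measured TCP pose, the force, the opening and the grip force at its end, in the units of the state.
- r.get_state(): the state, without advancing time (a new reading comes with each control period).
- r.capture(name): name is "side" or "top" or "wrist"; returns a dict with "image" (400x640x3 uint8, blue, green, red), "fx", "fy", "cx", "cy" (pixels), "R" (3x3) and "t" (3): a world point X has camera coordinates R X + t; the wrist camera has in their place "T_tool_cam" (4x4, takes a point from camera to tool coordinates, whose origin is the TCP and whose axes are the flange's). Camera axes: x right, y down, z forward; pixel columns grow to the right and rows downward; lengths in m; the calibration is good to about 2 mm. A picture is of the moment at which its call begins: read the wrist's pose just before it. There is no depth.
- r.close_job(): hands the job in; it is judged then, once.
The state is a dict: "time_s": time; "joints": joint angles; "qd": joint speeds; "joint_torque": joint torques, N m; "tcp_pos": TCP position; "eef_rot": TCP orientation; "contact_force": force on the tool from outside, world axes, zero at the start; "moment": the same for the moment, N m; "gripper_width": finger opening in m; "gripper_force": force on a finger pad.
Only numpy, scipy, OpenCV 4.12 (cv2) and the standard library are available. Lean on these libraries where they do the work, as an engineer would, in place of code of your own. Each camera call takes 0.05 s, during which the arm holds its last target. There are 200 camera calls.

## Task

Before this roller rail goes back on the saw, check that its wheels turn: run the closed fingertips lightly along the tops of the wheels, starting at the wheel beside the upright end stop and going on to the wheel at the open end, so that each wheel in turn is rolled a little towards the open end. Leave the rail lying where it is: do not lift it, tip it or shove it along, do not bear down hard, and leave the things around it alone.

Things in the scene. Friction and masses are not known exactly. Their poses are not given: they have to be found in the camera images.
- rail: Roller rail: loose steel channel 302 mm long, 64 mm wide over its base flanges, 0.9 kg, with a row of six black rubber-tyred wheels. Origin: underside, below the middle of the row. x runs along the rail from the end stop (-x) to the open end (+x, at 136 mm), z up. Channel walls: 32 mm apart outside, 29 mm high; the wheels stand 12 mm above them.
- stop (a point): End stop at one end of the rail: upright steel plate 56 mm wide with a folded lip, its top 62 mm above the bench, and under the lip a round rubber buffer (24 mm) that faces the wheels. The point: centre of the buffer's face, 46 mm above the bench, at x = -152 mm of the rail, 42 mm from the axle of wheel 1.
- top1 (a point): Top of the tyre of wheel 1 (the wheel beside the end stop) as it stands untouched, 41 mm above the bench, on the rail's centre line at x = -110 mm of the rail.
- top2 (a point): Top of the tyre of wheel 2 as it stands untouched, 41 mm above the bench, on the rail's centre line at x = -66 mm of the rail.
- top3 (a point): Top of the tyre of wheel 3 as it stands untouched, 41 mm above the bench, on the rail's centre line at x = -22 mm of the rail.
- top4 (a point): Top of the tyre of wheel 4 as it stands untouched, 41 mm above the bench, on the rail's centre line at x = 22 mm of the rail.
- top5 (a point): Top of the tyre of wheel 5 as it stands untouched, 41 mm above the bench, on the rail's centre line at x = 66 mm of the rail.
- top6 (a point): Top of the tyre of wheel 6 (the wheel at the open end) as it stands untouched, 41 mm above the bench, on the rail's centre line at x = 110 mm of the rail.
- wheel1 (a joint): Turn of wheel 1 about its axle, rad, 0 at the start; grows when the top of the wheel moves towards the open end. Wheel 34 mm in diameter, tyre 16 mm wide, 44 mm from axle to axle. It turns with almost no drag and stops where it is left; it yields downwards on its rubber mount, about 1 mm for 3 N, at most 5 mm.
- wheel2 (a joint): The same for wheel 2.
- wheel3 (a joint): The same for wheel 3.
- wheel4 (a joint): The same for wheel 4.
- wheel5 (a joint): The same for wheel 5.
- wheel6 (a joint): The same for wheel 6.
- jar: Bystander: amber glass jar with a steel lid, 56 mm in diameter, 72 mm high, standing on the bench beside the rail. Origin: centre of its underside.
- spanner: Bystander: steel spanner, 150 mm long, lying on the bench beside the rail. Origin: on its underside, midway along; x axis along its length.
- spare: Bystander: a spare wheel lying flat on the bench beside the rail, 34 mm in diameter, 16 mm high. Origin: centre of its underside.

How it is judged:
By the outcome, as a careful person would: the job done as asked, in the order asked, and still so for the second after the job is handed in, with the robot touching nothing.
It also fails if it takes over 43 s, if anything falls off the work surface, if the arm or the gripper's body presses on something with over 40 N, if the wrist force passes 120 N, or if a joint passes its speed limit or range.

## Working session

There is one attempt and no reset: what is moved stays moved. The work goes in short steps, Python scripts to look and compute and a tool call to move; the robot and the scene stay as the last step left them, time stands still between calls to the robot, and variables do not carry over. Pictures are saved under pics/ and viewed, at most 10 in all, crops included, and the job is handed in when it is done.

Besides the shell and the picture viewer there is one more tool, called after "Call:" as name(argument=value, ...) on one line, values as JSON. play_rows: Moves the arm, as the interface text tells. Shift numbers are shares of 0.15 m and turn numbers shares of 0.08 rad, none past 1 either way. Its arguments: {"type":"object","properties":{"rows":{"type":"array"},"squeeze":{"type":"number"}},"required":["rows"]}

```bash
mkdir -p pics; python3 - <<'E'
from plant import r
import cv2
s=r.get_state(); print(s['time_s'],s['tcp_pos'],s['eef_rot'],s['gripper_width'],s['contact_force'])
for n in('top','side'):
    c=r.capture(n); cv2.imwrite(f'pics/{n}0.png',c['image']); print(n,c['fx'],c['cx'],c['cy'],c['R'],c['t'])
E
```

```text
0.0 [ 0.24249869 -0.62941587  0.22561663] [ 1.79906101e+02 -6.88146000e-03 -1.58934515e+02] 0.08750217514700863 [-0.2586496   0.07027796 -0.16845411]
top 455.96301026017227 315.9700084142307 205.6442241212139 [[-0.00893679 -0.99981044  0.01729796]
 [-0.99373982  0.00695339 -0.11150256]
 [ 0.11136115 -0.01818615 -0.99361359]] [0.01768662 0.57344009 0.66184857]
side 469.3001010041859 325.7357749319778 197.44160753454884 [[ 0.79887138 -0.60140327  0.01089169]
 [-0.29586513 -0.40864783 -0.86340649]
 [ 0.52370636  0.68652826 -0.50439131]] [-0.47288529  0.2371106   0.40251987]
```

View pics/top0.png

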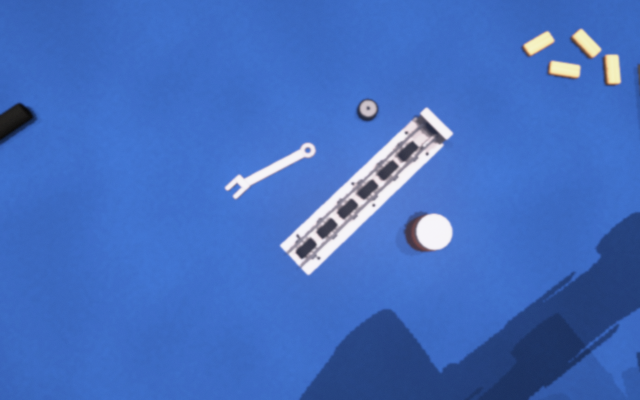

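View pics/side0.png

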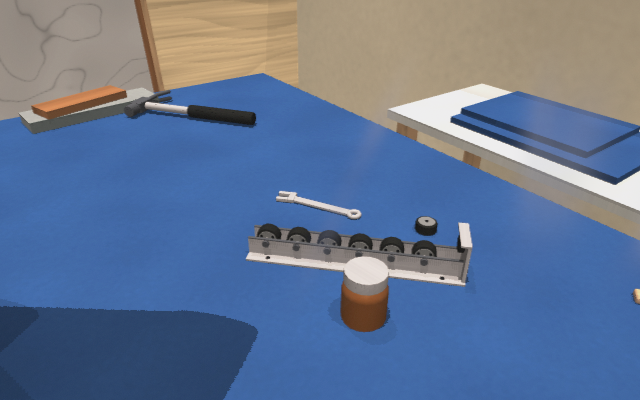

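The top view shows the end stop at about (436,123). The wheels run from (408,151) beside it to (306,247) at the open end, and the jar is at (432,232), the spanner at (270,170) and the spare wheel at (368,109). I'll cast rays for the tyre tops and cross-check them in the side view.

```bash
cat > h.py <<'E'
import numpy as np, cv2
def ray(c,u,v,z):
    R=np.array(c['R']);t=np.array(c['t']);o=-R.T@t
    d=R.T@np.array([(u-c['cx'])/c['fx'],(v-c['cy'])/c['fy'],1]); return o+d*(z-o[2])/d[2]
def proj(c,X):
    p=np.array(c['R'])@X+np.array(c['t']); return np.array([c['fx']*p[0]/p[2]+c['cx'],c['fy']*p[1]/p[2]+c['cy']])
E
python3 - <<'E'
from plant import r
from h import *
np.set_printoptions(precision=4,suppress=True)
c=r.capture('top'); im=c['image']
m=(im.max(2)<75).astype(np.uint8)
n,l,st,ce=cv2.connectedComponentsWithStats(m)
P=[]
for i in range(1,n):
    x,y=ce[i]
    if 60<st[i,4]<600 and 290<x<425 and 130<y<265: P.append(ray(c,x,y,.041)); print(ce[i],st[i],P[-1])
P=np.array(P); P=P[np.argsort(P[:,1])]
print(np.linalg.norm(np.diff(P,axis=0),axis=1))
ctr=P.mean(0); u=np.linalg.svd(P-ctr)[2][0]; u*=np.sign(u[1]); print('ctr',ctr,'u',u,np.degrees(np.arctan2(u[1],u[0])), (P-ctr)@u, (P-ctr)@np.array([-u[1],u[0],0]))
print('jar',ray(c,434,232,.072),'stop',ray(c,437,123,.062))
s=r.capture('side'); I=s['image'].copy()
for k in range(6):
    q=proj(s,ctr+u*(-.11+.044*k)); cv2.circle(I,tuple(int(round(a)) for a in q),1,(0,255,0),-1)
cv2.imwrite('pics/s1.png',cv2.resize(I[210:300,230:490],None,fx=3,fy=3,interpolation=cv2.INTER_CUBIC))
E
```

```text
[410.0241 234.759 ] [407 221  11  28  83] [ 0.5277 -0.1271  0.041 ]
[]
ctr [ 0.5277 -0.1271  0.041 ] u [0. 0. 0.] 0.0 [0.] [0.]
jar [ 0.53   -0.1546  0.072 ] stop [ 0.693  -0.1681  0.062 ]
```

View pics/s1.png

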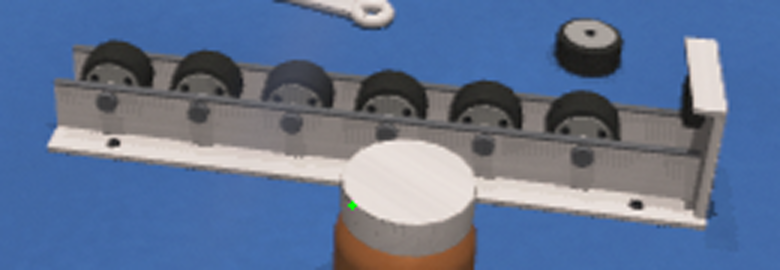

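The mask missed the wheels. In the side crop all six tyres are visible, wheel 1 at the right beside the stop. I'll change the threshold and report the blobs.

```bash
python3 - <<'E'
from plant import r
from h import *
np.set_printoptions(precision=4,suppress=True)
c=r.capture('top'); im=c['image']
print(im[151,408],im[188,368],im[248,306],im[180,378])
for T in (50,60,85):
    m=cv2.morphologyEx((im.max(2)<T).astype(np.uint8),cv2.MORPH_OPEN,np.ones((5,5)))
    n,l,st,ce=cv2.connectedComponentsWithStats(m)
    P=np.array([ray(c,*ce[i],.041) for i in range(1,n) if 40<st[i,4] and 290<ce[i][0]<422 and 130<ce[i][1]<262 and not(ce[i][0]>395 and ce[i][1]>200)])
    print(T,len(P),st[1:,4])
    if len(P)==6: break
P=P[np.argsort(P[:,1])]; print(P)
print(np.linalg.norm(np.diff(P,axis=0),axis=1))
ctr=P.mean(0); u=np.linalg.svd(P-ctr)[2][0]; u*=np.sign(u[1]); print('ctr',ctr,'u',u,np.degrees(np.arctan2(u[1],u[0])), (P-ctr)@u, (P-ctr)@np.array([-u[1],u[0],0]))
s=r.capture('side'); I=s['image'].copy()
for k in range(6):
    q=proj(s,ctr+u*(-.11+.044*k)); cv2.circle(I,tuple(int(round(a)) for a in q),1,(0,255,0),-1)
cv2.imwrite('pics/s2.png',cv2.resize(I[210:300,230:490],None,fx=3,fy=3,interpolation=cv2.INTER_CUBIC))
E
```

```text
[76 60 59] [78 63 63] [75 58 57] [233 230 239]
50 0 [648]
60 0 [671]
85 6 [771 127 119 120 124 121 136]
[[ 0.6547 -0.1262  0.041 ]
 [ 0.6261 -0.0951  0.041 ]
 [ 0.5971 -0.0643  0.041 ]
 [ 0.5679 -0.0332  0.041 ]
 [ 0.5383 -0.002   0.041 ]
 [ 0.5093  0.0289  0.041 ]]
[0.0423 0.0424 0.0426 0.043  0.0423]
ctr [ 0.5822 -0.0487  0.041 ] u [-0.6845  0.729  -0.    ] 133.19766879415914 [-0.1062 -0.0639 -0.0215  0.0211  0.0641  0.1064] [ 0.0002 -0.0002 -0.0001 -0.0001  0.0001  0.0001]
```

View pics/s2.png

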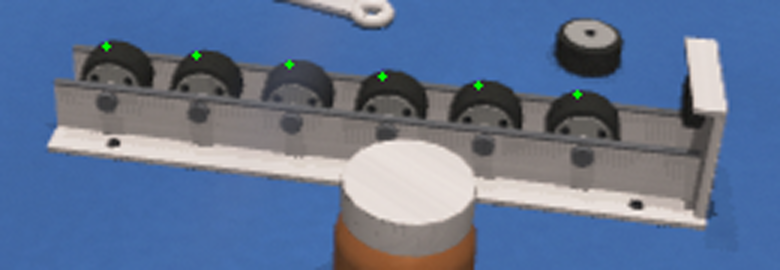

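The top view gives a straight row, with lateral residuals under 0.2 mm, and the projected points fall on the tyre tops in the side view. Spacing reads 42.5 mm against 44, which is acceptable to set out on; I'll correct it from close by. The rail direction towards the open end is 133.2°, so I'll put tool x along the rail at yaw -46.8°. First I'll shut the fingers and turn.

Call:
play_rows(rows=[{"slide":[0,0,0],"delta_rot":[0,0,-1],"fingers":-1},{"slide":[0,0,0],"delta_rot":[0,0,-1],"fingers":-1},{"slide":[0,0,0],"delta_rot":[0,0,-1],"fingers":-1},{"slide":[0,0,0],"delta_rot":[0,0,-1],"fingers":-1},{"slide":[0,0,0],"delta_rot":[0,0,-1],"fingers":-1},{"slide":[0,0,0],"delta_rot":[0,0,-1],"fingers":-1},{"slide":[0,0,0],"delta_rot":[0,0,-1],"fingers":-1},{"slide":[0,0,0],"delta_rot":[0,0,-1],"fingers":-1}], squeeze=10)

```text
time_s: 1.3
tcp_pos: [0.2427, -0.6298, 0.2265]
eef_rot: [180.0, 0.0, -122.1]
contact_force: [0.5, 0.5, -0.3]
gripper_width: 0.0134
gripper_force: 0.0
```

Call:
play_rows(rows=[{"slide":[0,0,0],"delta_rot":[0,0,-1],"fingers":-1},{"slide":[0,0,0],"delta_rot":[0,0,-1],"fingers":-1},{"slide":[0,0,0],"delta_rot":[0,0,-1],"fingers":-1},{"slide":[0,0,0],"delta_rot":[0,0,-1],"fingers":-1},{"slide":[0,0,0],"delta_rot":[0,0,-1],"fingers":-1},{"slide":[0,0,0],"delta_rot":[0,0,-1],"fingers":-1},{"slide":[0,0,0],"delta_rot":[0,0,-1],"fingers":-1},{"slide":[0,0,0],"delta_rot":[0,0,-1],"fingers":-1}])

```text
time_s: 2.3
tcp_pos: [0.2427, -0.6298, 0.2265]
eef_rot: [180.0, 0.0, -85.4]
contact_force: [0.1, 0.9, 1.3]
gripper_width: 0.0002
gripper_force: 0.0
```

Call:
play_rows(rows=[{"slide":[0,0,0],"delta_rot":[0,0,-1],"fingers":-1},{"slide":[0,0,0],"delta_rot":[0,0,-1],"fingers":-1},{"slide":[0,0,0],"delta_rot":[0,0,-1],"fingers":-1},{"slide":[0,0,0],"delta_rot":[0,0,-1],"fingers":-1},{"slide":[0,0,0],"delta_rot":[0,0,-1],"fingers":-1},{"slide":[0,0,0],"delta_rot":[0,0,-1],"fingers":-1},{"slide":[0,0,0],"delta_rot":[0,0,-1],"fingers":-1},{"slide":[0,0,0],"delta_rot":[0,0,-1],"fingers":-1}])

```text
time_s: 3.3
tcp_pos: [0.2427, -0.6298, 0.2265]
eef_rot: [-180.0, 0.0, -48.8]
contact_force: [0.3, 0.9, 0.2]
gripper_width: 0.0005
gripper_force: 0.0
```

Call:
play_rows(rows=[{"slide":[0,0,0],"delta_rot":[0,0,-0.46],"fingers":-1},{"slide":[0,0,0],"delta_rot":[0,0,0],"fingers":-1}])

```text
time_s: 3.55
tcp_pos: [0.2427, -0.6298, 0.2265]
eef_rot: [-180.0, 0.0, -46.9]
contact_force: [-0.0, 1.0, -0.2]
gripper_width: 0.0006
gripper_force: 0.0
```

Call:
play_rows(rows=[{"slide":[-0.05,-0.39,0],"delta_rot":[0,0,0],"fingers":-1},{"slide":[-0.05,-0.39,0],"delta_rot":[0,0,0],"fingers":-1},{"slide":[-0.05,-0.39,0],"delta_rot":[0,0,0],"fingers":-1},{"slide":[-0.05,-0.39,0],"delta_rot":[0,0,0],"fingers":-1},{"slide":[-0.05,-0.39,0],"delta_rot":[0,0,0],"fingers":-1},{"slide":[-0.05,-0.39,0],"delta_rot":[0,0,0],"fingers":-1},{"slide":[-0.05,-0.39,0],"delta_rot":[0,0,0],"fingers":-1},{"slide":[-0.05,-0.39,0],"delta_rot":[0,0,0],"fingers":-1}])

```text
time_s: 4.55
tcp_pos: [0.5439, -0.2641, 0.2269]
eef_rot: [-180.0, -0.0, -46.9]
contact_force: [0.8, -0.3, 0.4]
gripper_width: 0.001
gripper_force: 0.0
```

Call:
play_rows(rows=[{"slide":[-0.05,-0.39,0],"delta_rot":[0,0,0],"fingers":-1},{"slide":[-0.05,-0.39,0],"delta_rot":[0,0,0],"fingers":-1},{"slide":[-0.05,-0.4,0],"delta_rot":[0,0,0],"fingers":-1},{"slide":[0,0,0],"delta_rot":[0,0,0],"fingers":-1},{"slide":[0,0,0],"delta_rot":[0,0,0],"fingers":-1}])

```text
time_s: 5.18
tcp_pos: [0.6564, -0.1279, 0.2262]
eef_rot: [180.0, 0.0, -46.8]
contact_force: [-0.0, -0.8, 0.0]
gripper_width: 0.0007
gripper_force: 0.0
```

```bash
python3 - <<'E'
from plant import r
import cv2
s=r.get_state(); print(s['time_s'],s['tcp_pos'],s['eef_rot'],s['joints'],s['contact_force'])
c=r.capture('wrist'); cv2.imwrite('pics/w0.png',c['image']); print(c['fx'],c['cx'],c['cy'],c['T_tool_cam'])
E
```

```text
5.175 [ 0.6563747  -0.12793775  0.22617807] [ 1.79963988e+02  2.56042613e-02 -4.68115513e+01] [ 5.63870199e+00  2.00007650e+01 -1.75880803e-01  1.75527667e-03
 -6.98675101e+01  3.75491500e+01] [-0.01904607 -0.78759271  0.01503725]
341.3135164214737 322.45278318877996 207.45240465063802 [[ 2.24652889e-04 -9.52844509e-01 -3.03458880e-01  8.35123010e-02]
 [ 9.99999898e-01  9.53262802e-05  4.40988061e-04  9.56923102e-04]
 [-3.91265446e-04 -3.03458948e-01  9.52844433e-01 -1.57122636e-01]
 [ 0.00000000e+00  0.00000000e+00  0.00000000e+00  1.00000000e+00]]
```

View pics/w0.png

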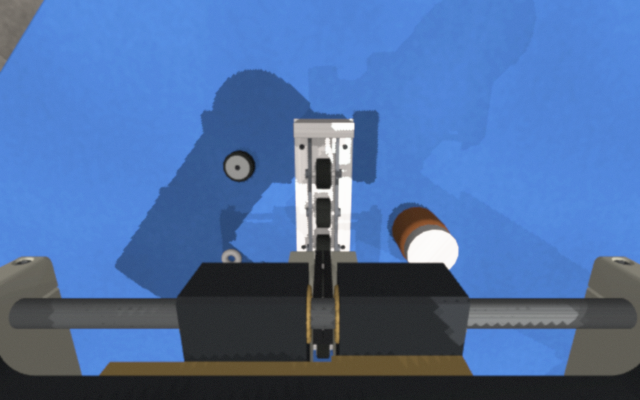

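The wrist view shows the stop at rows 120-136 and wheels 1 to 3 near (323,172), (323,212) and (323,243), with the jar well to the side. I'll measure the wheels here and check how the fingertips look.

```bash
cat >> h.py <<'E'
from scipy.spatial.transform import Rotation as Ro
def wcam(c,s):
    T=np.array(c['T_tool_cam']); W=np.eye(4); W[:3,:3]=Ro.from_euler('xyz',s['eef_rot'],degrees=True).as_matrix(); W[:3,3]=s['tcp_pos']
    M=np.linalg.inv(W@T); return dict(c,R=M[:3,:3],t=M[:3,3])
E
python3 - <<'E'
from plant import r
from h import *
np.set_printoptions(precision=4,suppress=True)
s=r.get_state(); c=wcam(r.capture('wrist'),s); im=c['image']
m=cv2.morphologyEx((im.max(2)<85).astype(np.uint8),cv2.MORPH_OPEN,np.ones((5,5)))
n,l,st,ce=cv2.connectedComponentsWithStats(m)
tc=np.array(s['tcp_pos'])
R=Ro.from_euler('xyz',s['eef_rot'],degrees=True)
for i in range(1,n):
    if ce[i][1]<262 and 300<ce[i][0]<345:
        x,y,w,h,a=st[i]; print(st[i],ce[i],[R.inv().apply(ray(c,x+w/2,v,z)-tc)for v,z in((y,.037),(y+h/2,.040),(y+h,.036))])
# stop top edges
print('stop lip', [R.inv().apply(ray(c,324,v,.062)-tc) for v in(121,136)], 'tip px',proj(c,tc))
I=im.copy()
for k in range(4):
    q=proj(c,np.array([.5822,-.0487,.041])+np.array([-.6845,.729,0])*(-.11+.044*k)); print(q)
cv2.imwrite('pics/w1.png',cv2.resize(im[110:380,220:430],None,fx=2.2,fy=2.2,interpolation=cv2.INTER_CUBIC))
E
```

```text
[315 159  15  30 433] [322.1109 173.4157] [array([0.025 , 0.0012, 0.1895]), array([0.0101, 0.0012, 0.1865]), array([-0.0068,  0.0012,  0.1905])]
[316 199  14  29 396] [322.4369 212.8081] [array([-0.0175,  0.0017,  0.1895]), array([-0.0327,  0.0017,  0.1865]), array([-0.0507,  0.0017,  0.1905])]
stop lip [array([0.0641, 0.0025, 0.1645]), array([0.0506, 0.0025, 0.1645])] tip px [320.4314 269.6382]
[320.511  182.6319]
[320.6088 222.7669]
[320.6997 260.0656]
[320.7844 294.8186]
```

View pics/w1.png

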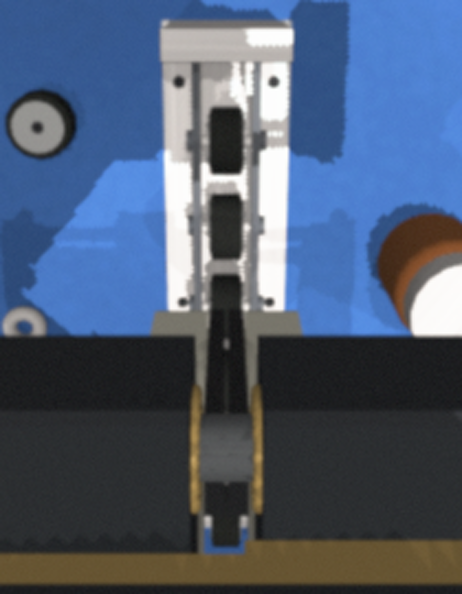

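The shut tip (its front edge at image row 251, pads about 19 mm along the rail) lies along the rail as intended. Wheel 1's axle is about +5.5 mm in tool x and +1 mm in tool y, and the wheel spacing at axle height comes out at 44 mm. I'll go down to about 52 mm, slightly on the stop side of wheel 1's top.

Call:
play_rows(rows=[{"slide":[0.07,0.007,0.2],"delta_rot":[0,0,0],"fingers":-1},{"slide":[0,0,0.3],"delta_rot":[0,0,0],"fingers":-1},{"slide":[0,0,0.3],"delta_rot":[0,0,0],"fingers":-1},{"slide":[0,0,0.24],"delta_rot":[0,0,0],"fingers":-1},{"slide":[0,0,0.12],"delta_rot":[0,0,0],"fingers":-1},{"slide":[0,0,0],"delta_rot":[0,0,0],"fingers":-1},{"slide":[0,0,0],"delta_rot":[0,0,0],"fingers":-1}])

```text
time_s: 6.15
tcp_pos: [0.664, -0.137, 0.0544]
eef_rot: [-179.9, -0.1, -46.8]
contact_force: [-0.7, -0.7, 1.2]
gripper_width: 0.001
gripper_force: 0.0
```

```bash
python3 - <<'E'
from plant import r
from h import *
s=r.get_state(); print(s['time_s'],s['tcp_pos'],s['eef_rot'],s['contact_force'])
a=r.capture('side')['image'][190:300,230:490]
w=r.capture('wrist')['image'][20:280,190:450]
a=cv2.resize(a,(780,330),interpolation=cv2.INTER_CUBIC); w=cv2.resize(w,(260,260))
o=np.zeros((595,780,3),np.uint8); o[:330]=a; o[332:592,:260]=w
cv2.imwrite('pics/d0.png',o)
E
```

```text
6.15 [ 0.66401168 -0.13700561  0.05440347] [-1.79900114e+02 -1.11362039e-01 -4.68186986e+01] [-0.6597485  -0.74510735  1.229872  ]
```

View pics/d0.png

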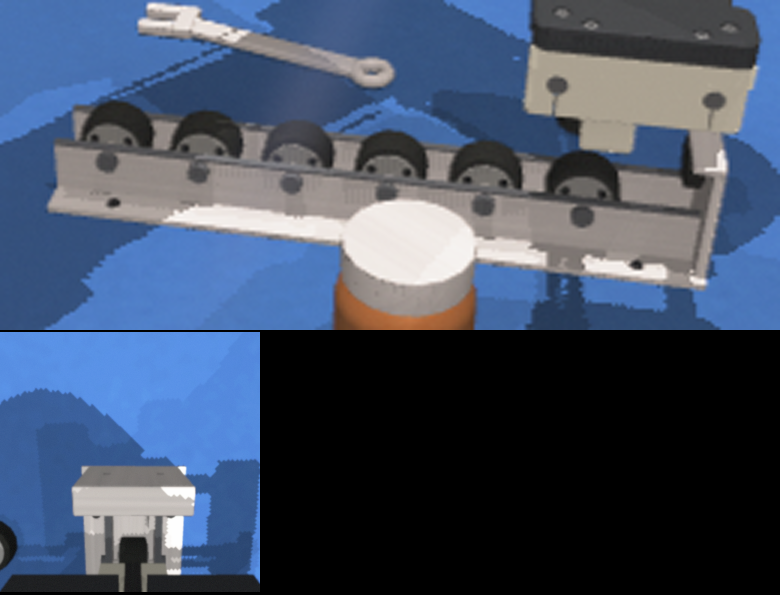

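```bash
python3 - <<'E'
from plant import r
from h import *
np.set_printoptions(precision=1,suppress=True)
s=r.get_state(); c=r.capture('side'); R=Ro.from_euler('xyz',s['eef_rot'],degrees=True)
f=lambda p:(proj(c,R.apply(p)+s['tcp_pos'])-[230,190])*3
for p in([0,0,0],[.0095,.017,0],[-.0095,.017,0],[-.005,0,.0134]): print(p,f(p))
# axle1 stub on near wall, crop (582,216): outside y=+16..20 at z~.024
print(R.inv().apply(ray(c,230+582/3,190+216/3,.024)-s['tcp_pos']), R.inv().apply(ray(c,230+198/3,190+173/3,.024)-s['tcp_pos']))
E
```

```text
[0, 0, 0] [601.5 133.1]
[0.0095, 0.017, 0] [624.5 157.4]
[-0.0095, 0.017, 0] [580.2 152.8]
[-0.005, 0, 0.0134] [586.7 156.3]
[-0.  0.  0.] [-0.2  0.   0. ]
```

Seen from the side, the tip and wheel 1 lie where expected, with the wheel top 5–7 mm to the open side of the tip centre. I'll shift 2 mm that way and feel for contact.

Call:
play_rows(rows=[{"slide":[-0.013,0,0.05],"delta_rot":[0,0,0],"fingers":-1},{"slide":[0,0,0.015],"delta_rot":[0,0,0],"fingers":-1},{"slide":[0,0,0],"delta_rot":[0,0,0],"fingers":-1}])

```text
time_s: 6.68
tcp_pos: [0.6613, -0.1351, 0.0424]
eef_rot: [180.0, 0.0, -46.8]
contact_force: [0.1, 0.4, 0.4]
gripper_width: 0.0005
gripper_force: 0.0
```

Call:
play_rows(rows=[{"slide":[0,0,0.01],"delta_rot":[0,0,0],"fingers":-1},{"slide":[0,0,0],"delta_rot":[0,0,0],"fingers":-1}])

```text
time_s: 6.92
tcp_pos: [0.6617, -0.1352, 0.0413]
eef_rot: [-180.0, -0.0, -46.8]
contact_force: [-0.4, 0.4, 0.1]
gripper_width: 0.0006
gripper_force: 0.0
```

Call:
play_rows(rows=[{"slide":[0,0,0.01],"delta_rot":[0,0,0],"fingers":-1},{"slide":[0,0,0],"delta_rot":[0,0,0],"fingers":-1}])

```text
time_s: 7.18
tcp_pos: [0.6618, -0.1353, 0.0401]
eef_rot: [-180.0, -0.0, -46.8]
contact_force: [0.3, 0.6, 2.7]
gripper_width: 0.0004
gripper_force: 1.5
```

Contact: about 2.7 N, 1 mm into the tyre. Now I'll sweep towards the open end (tool -x), 6 mm per row.

Call:
play_rows(rows=[{"slide":[-0.04,0,0],"delta_rot":[0,0,0],"fingers":-1},{"slide":[-0.04,0,0],"delta_rot":[0,0,0],"fingers":-1},{"slide":[-0.04,0,0],"delta_rot":[0,0,0],"fingers":-1},{"slide":[-0.04,0,0],"delta_rot":[0,0,0],"fingers":-1},{"slide":[-0.04,0,0],"delta_rot":[0,0,0],"fingers":-1},{"slide":[-0.04,0,0],"delta_rot":[0,0,0],"fingers":-1},{"slide":[-0.04,0,0],"delta_rot":[0,0,0],"fingers":-1}])

```text
time_s: 8.05
tcp_pos: [0.6326, -0.1044, 0.0401]
eef_rot: [180.0, -0.0, -46.8]
contact_force: [-1.4, -0.7, 4.0]
gripper_width: 0.0005
gripper_force: 1.6
```

```bash
python3 - <<'E'
from plant import r
from h import *
np.set_printoptions(precision=4,suppress=True)
c=r.capture('top'); im=c['image']
m=cv2.morphologyEx((im.max(2)<85).astype(np.uint8),cv2.MORPH_OPEN,np.ones((5,5)))
n,l,st,ce=cv2.connectedComponentsWithStats(m)
tc=np.array(r.get_state()['tcp_pos']);u=np.array([-.6845,.729,0])
print('lateral',(tc-[.5843,-.0506,0])@np.array([.729,.6845,0]))
for i in range(1,n):
    if 290<ce[i][0]<422 and 130<ce[i][1]<270: print(st[i],ray(c,*ce[i],.041))
cv2.imwrite('pics/t1.png',im[60:320,220:560])
E
```

```text
lateral -0.0017178893670244597
[ 386  131   78   46 2005] [ 0.6532 -0.1472  0.041 ]
[367 148  23  19 289] [ 0.646  -0.0821  0.041 ]
[394 168   6   6  35] [ 0.6253 -0.1095  0.041 ]
[379 170   8   9  66] [ 0.6206 -0.0885  0.041 ]
[369 183   6   6  35] [ 0.6027 -0.0709  0.041 ]
[314 189   5   5  25] [0.5948 0.013  0.041 ]
[361 191   5   5  25] [ 0.5912 -0.0579  0.041 ]
[315 196  11  42 222] [0.5551 0.0075 0.041 ]
[323 244   5   5  25] [0.5121 0.0004 0.041 ]
[325 254  10  29 162] [ 0.4788 -0.0057  0.041 ]
```

View pics/t1.png

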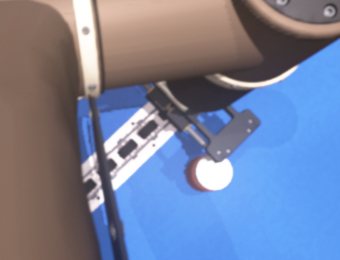

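The arm hides most of the rail from above, but the part in view (the wheels around (130,150) in the crop) lies as before and the jar is untouched. Forces are small, so I'll carry on.

Call:
play_rows(rows=[{"slide":[-0.04,-0.002,0],"delta_rot":[0,0,0],"fingers":-1},{"slide":[-0.04,-0.002,0],"delta_rot":[0,0,0],"fingers":-1},{"slide":[-0.04,0,0],"delta_rot":[0,0,0],"fingers":-1},{"slide":[-0.04,0,0],"delta_rot":[0,0,0],"fingers":-1},{"slide":[-0.04,0,0],"delta_rot":[0,0,0],"fingers":-1},{"slide":[-0.04,0,0],"delta_rot":[0,0,0],"fingers":-1},{"slide":[-0.04,0,0],"delta_rot":[0,0,0],"fingers":-1}])

```text
time_s: 8.98
tcp_pos: [0.6046, -0.0732, 0.0401]
eef_rot: [-180.0, -0.0, -46.8]
contact_force: [0.0, -0.6, 3.6]
gripper_width: 0.0004
gripper_force: 1.5
```

Call:
play_rows(rows=[{"slide":[-0.04,0,0],"delta_rot":[0,0,0],"fingers":-1},{"slide":[-0.04,0,0],"delta_rot":[0,0,0],"fingers":-1},{"slide":[-0.04,0,0],"delta_rot":[0,0,0],"fingers":-1},{"slide":[-0.04,0,0],"delta_rot":[0,0,0],"fingers":-1},{"slide":[-0.04,0,0],"delta_rot":[0,0,0],"fingers":-1},{"slide":[-0.04,0,0],"delta_rot":[0,0,0],"fingers":-1},{"slide":[-0.04,0,0],"delta_rot":[0,0,0],"fingers":-1}])

```text
time_s: 9.85
tcp_pos: [0.5754, -0.0429, 0.0399]
eef_rot: [180.0, -0.0, -46.8]
contact_force: [-0.4, -1.2, 3.7]
gripper_width: 0.0005
gripper_force: 1.7
```

Call:
play_rows(rows=[{"slide":[-0.04,0,0],"delta_rot":[0,0,0],"fingers":-1},{"slide":[-0.04,0,0],"delta_rot":[0,0,0],"fingers":-1},{"slide":[-0.04,0,0],"delta_rot":[0,0,0],"fingers":-1},{"slide":[-0.04,0,0],"delta_rot":[0,0,0],"fingers":-1},{"slide":[-0.04,0,0],"delta_rot":[0,0,0],"fingers":-1},{"slide":[-0.04,0,0],"delta_rot":[0,0,0],"fingers":-1},{"slide":[-0.04,0,0],"delta_rot":[0,0,0],"fingers":-1},{"slide":[-0.04,0,0],"delta_rot":[0,0,0],"fingers":-1}])

```text
time_s: 10.85
tcp_pos: [0.543, -0.0076, 0.0401]
eef_rot: [-180.0, -0.0, -46.8]
contact_force: [0.0, 0.2, 3.1]
gripper_width: 0.0007
gripper_force: 1.5
```

Call:
play_rows(rows=[{"slide":[-0.04,0,0],"delta_rot":[0,0,0],"fingers":-1},{"slide":[-0.04,0,0],"delta_rot":[0,0,0],"fingers":-1},{"slide":[-0.04,0,0],"delta_rot":[0,0,0],"fingers":-1},{"slide":[-0.04,0,0],"delta_rot":[0,0,0],"fingers":-1},{"slide":[-0.04,0,0],"delta_rot":[0,0,0],"fingers":-1},{"slide":[-0.04,0,0],"delta_rot":[0,0,0],"fingers":-1},{"slide":[-0.04,0,0],"delta_rot":[0,0,0],"fingers":-1}])

```text
time_s: 11.72
tcp_pos: [0.5137, 0.0228, 0.0399]
eef_rot: [180.0, 0.0, -46.8]
contact_force: [-2.1, -1.6, 3.4]
gripper_width: 0.0001
gripper_force: 1.8
```

```bash
python3 - <<'E'
from plant import r
from h import *
s=r.get_state(); d=np.array(s['tcp_pos'])-[.5843,-.0506,0]
print(s['tcp_pos'],s['contact_force'],'along',d@[-.6845,.729,0],'lat',d@[.729,.6845,0])
a=r.capture('side')['image'][190:300,230:490]
cv2.imwrite('pics/d1.png',cv2.resize(a,(780,330),interpolation=cv2.INTER_CUBIC))
E
```

```text
[0.51371836 0.02279187 0.03988369] [-2.13877717 -1.59268641  3.41959976] along 0.10181580805286108 lat -0.0012172805865156983
```

View pics/d1.png

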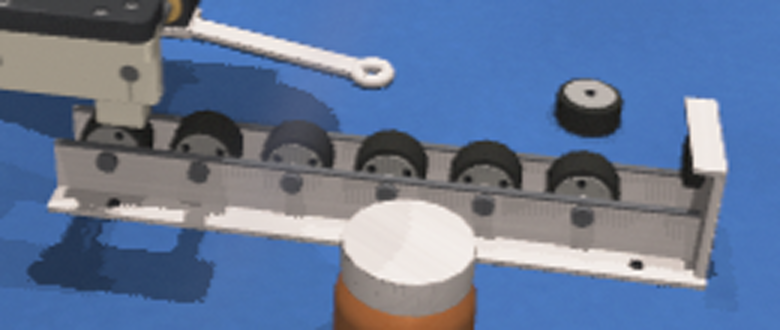

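The side view shows the rail exactly where it was, the hub holes of the wheels behind turned, and the tip now on wheel 6. I'll finish the stroke past the open end, then lift straight up.

Call:
play_rows(rows=[{"slide":[-0.04,0,0],"delta_rot":[0,0,0],"fingers":-1},{"slide":[-0.04,0,0],"delta_rot":[0,0,0],"fingers":-1},{"slide":[-0.04,0,0],"delta_rot":[0,0,0],"fingers":-1},{"slide":[-0.04,0,0],"delta_rot":[0,0,0],"fingers":-1},{"slide":[-0.04,0,0],"delta_rot":[0,0,0],"fingers":-1},{"slide":[0,0,0],"delta_rot":[0,0,0],"fingers":-1},{"slide":[0,0,-0.1],"delta_rot":[0,0,0],"fingers":-1},{"slide":[0,0,-0.3],"delta_rot":[0,0,0],"fingers":-1}])

```text
time_s: 12.78
tcp_pos: [0.4922, 0.044, 0.0985]
eef_rot: [179.7, 0.1, -46.8]
contact_force: [1.1, 0.3, 0.6]
gripper_width: 0.0006
gripper_force: 0.0
```

Call:
play_rows(rows=[{"slide":[0,0,-0.35],"delta_rot":[0,0,0],"fingers":-1},{"slide":[0,0,-0.35],"delta_rot":[0,0,0],"fingers":-1},{"slide":[0,0,0],"delta_rot":[0,0,0],"fingers":-1},{"slide":[0,0,0],"delta_rot":[0,0,0],"fingers":-1}])

```text
time_s: 13.28
tcp_pos: [0.4934, 0.0446, 0.2046]
eef_rot: [-180.0, 0.0, -46.8]
contact_force: [-0.7, -0.7, -1.5]
gripper_width: 0.0003
gripper_force: 0.0
```

```bash
python3 - <<'E'
from plant import r
from h import *
s=r.get_state(); print(s['time_s'],s['tcp_pos'],s['contact_force'])
a=r.capture('side')['image'][190:300,230:490]; b=cv2.imread('pics/side0.png')[190:300,230:490]
o=np.vstack([cv2.resize(x,(700,296),interpolation=cv2.INTER_CUBIC) for x in(b,a)])
cv2.imwrite('pics/e.png',o)
E
```

```text
13.275 [0.49340414 0.0445609  0.20459055] [-0.65254007 -0.65087013 -1.54761733]
```

View pics/e.png

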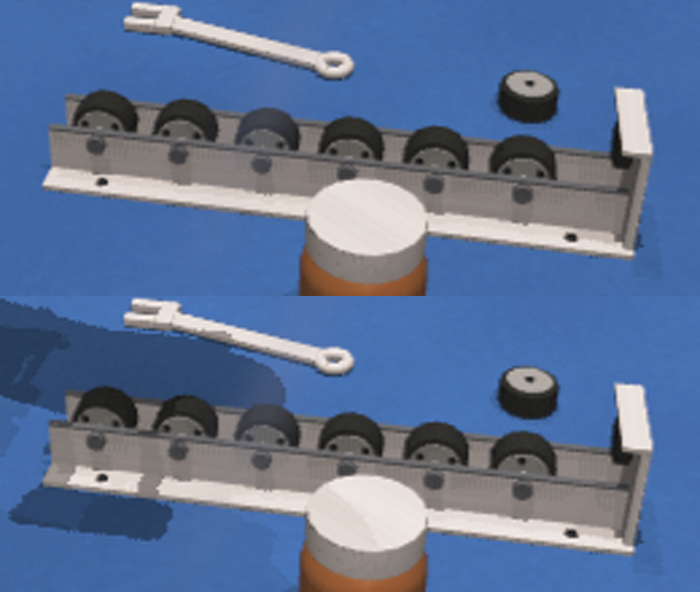

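The before and after pictures match for the rail, jar, spanner and spare wheel. The hub holes of all the wheels have changed angle (wheel 1's hole is now at the top, near (522,460)). The robot is clear, so I'll hand in.

```bash
python3 -c "
from plant import r
print(r.close_job())"
```

```text
the job is handed in; nothing more can be done
None
```

I ran the shut fingertips over all six wheels in order, from the end stop to the open end, at about 3–4 N. In the before and after pictures the wheels look turned and the rail, jar, spanner and spare wheel unmoved; the job was handed in at about 13 s with the arm clear, and no verdict came back.

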